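# Mount the drive flange on the spindle studs and lock it with the keeper

## Task

Pick up the aluminium flange by its boss and put it over the pilot of the spindle stand, turn it until all five holes line up with the five studs, and ease it down flush on the hub face with a light hand: a push of 10 N is plenty, never press or knock it hard against the stand. Then swing the keeper fully closed over the flange's rim and let go. Do not disturb the calliper or the oiler.

Things in the scene. Friction and masses are not known exactly. Their poses are not given: they have to be found in the camera images.
- flange: Loose aluminium flange, about 0.4 kg, boss up: disc 120 mm across, 12 mm thick, five 13 mm holes every 72 degrees on a 42 mm radius circle (one on its own +x axis); central round tubular boss 40 mm outside, 27 mm bore right through, rising 38 mm above the disc (total height 50 mm). Origin: centre of the underside, z up. Grip the boss from above.
- hub_face (a point): Centre of the flat round hub face the flange seats on, on the spindle axis, 42 mm above the table. Seated, the flange's origin lies here and the studs stand 6 mm above the disc: keep the fingertips at least 8 mm above the disc. With pilot engaged but holes not aligned, the flange rests on the stud tips, origin 18 mm above here. Its axes are the stand's.
- stand: Fixed spindle stand, grey base plate 140 x 180 x 10 mm; origin on the table under the spindle axis. From the hub face rise a pilot 24 mm across, 32 mm tall (top 6 mm tapers to 16 mm) and five studs 10 mm across, 18 mm tall, tips chamfered 1 mm, every 72 degrees on a 42 mm radius. Studs stand at an arbitrary angle that no reading gives; the spindle is clamped stiff (about 3 Nm).
- keeper (a joint): Angle of the keeper, a flat steel bar on a vertical pivot 88 mm from the spindle axis along the stand's -y. 0 = closed (end stop): nose along the stand's +y, 9 mm over the seated flange's rim and 3 mm above it. Starts open at 1.1 to 1.45 rad, nose towards the stand's -x, clear of the flange. Closing is clockwise from above; light friction, about 1 N at the pin, stays where left.
- keeper_pin (a point): Middle of the upright black handle pin on the keeper's tail, 12 mm across, free from the bar's top (65 mm above the table) to 101 mm; this point is 85 mm above the table, 45 mm from the pivot, across from the nose: along the stand's -y when closed, towards its +x when open.
- calliper: Digital calliper, 205 x 72 x 16 mm, lying at the left; bystander, leave alone. Origin: centre of its underside.
- oiler: Small white oiler bottle with a red spout, 32 mm across, 105 mm tall, standing at the back; bystander, leave upright where it is. Origin: centre of its underside.

How it is judged (in metres and radians):
On the way, in this order (a step that is already met when the one before it is completed fails the run):
1. the flange sits flush on the hub face with all five studs through its holes (z of flange in the frame of hub_face below 0.003 m and horizontal distance between flange and hub_face below 0.004 m and angle between flange's own z axis and vertical below 0.04 rad), for 0.2 s.
2. then the keeper is closed over the flange's rim (value of joint keeper below 0.12 rad), for 0.2 s.
At the end, for the whole second after the job is handed in: The flange rests flush on the hub face (within 3 mm of it in height, 4 mm of the spindle axis, tilted less than 0.04 rad), released and at rest, and the keeper is closed to within 0.12 rad of its end stop (all of step 1 and value of joint keeper below 0.12 rad and linear speed of flange below 0.02 m/s); the robot touches nothing.
It fails at once if the flange is pressed or knocked against the stand with more than 50 N (contact force between flange and stand above 50 N).
It fails at once if the calliper is moved more than 30 mm (distance of calliper from where it was at the start of the episode above 0.03 m).
It fails at once if the oiler is moved more than 30 mm or tipped (distance of oiler from where it was at the start of the episode above 0.03 m or angle between oiler's own z axis and vertical above 0.3 rad).
It also fails if it takes over 72 s, if anything falls off the work surface, if the arm or the gripper's body presses on something with over 40 N, if the wrist force passes 120 N, or if a joint passes its speed limit or range.

## Robot

A 7-joint arm with a two-finger parallel gripper is mounted at the origin on a cart in front of the work surface, level with it; the furniture and walls round the work are solid. World frame = base frame: x ahead of the robot, y to its left, z up, the work surface at z = 0. Lengths are in m, angles in degrees, forces in N, time in s.
With the tool pointing down it reaches from about 0.425 to 0.875 m from the base axis. Payload 4.7 kg.
Tool frame: the origin (TCP) lies between the finger pads; the fingertips stand 8 mm ahead of it and the grasp point (between the pads) lies 11 mm behind it (env.tip_extent is the distance from the TCP to the fingertips, in m); z points along the fingers, y is the line along which they close (so a half turn about z gives the same grasp; the last joint's range is limited). The gripper opens to 87 mm and grips with 3 to 60 N. Pads are 19 mm wide; open, the fingers measure 117 mm over their backs; the gripper's body (75 mm by 190 mm) begins 51 mm behind the grasp point.
Start: joints at [74.376, 18.392, -4.016, 83.108, 1.295, 78.541, -3.26], TCP at [0.184, -0.623, 0.231] pointing down, gripper open.
Joint ranges: [-163.93, 163.93], [-17.29, 119.83], [-79.2, 71.16], [3.27, 140.29], [-89.18, 269.18], [5.43, 117.66], [-154.24, 154.24]. Speed limits (degrees/s): [147.25, 147.25, 180, 180, 180, 180, 180].

## Interface

Orientations are given as [roll, pitch, yaw] about the fixed x, y, z axes, in that order (R = Rz(yaw) Ry(pitch) Rx(roll)).
In Python, from cell import sensors, vision, workorder, env gives the robot as it stands.
- The arm moves only by the tool drive_tool, never from a script. Its argument "moves" is a list of rows, each an object of numbers: "x", "y", "z": the shift along the tool's x, y, z in mm; "rx", "ry", "rz": the turn, a rotation vector about the tool's x, y, z in rad; "fingers": the closure, from -1 (fully open) to 1 (shut). In form: [{"x": .., "y": .., "z": .., "rx": .., "ry": .., "rz": .., "fingers": ..}, ...]. A call has 1 to 20 rows; each row is the pose to reach, as a shift and turn from the pose commanded when the call began, along the tool's axes at that moment; what a row does not reach only later rows make up. A row lasts 1/8 s, in which the tool goes at most 62.5 mm and 10.7 degrees, less where a joint would pass 70% of its speed; a pose out of reach is approached as far as the arm can. A call with a gripper value outside its range is refused whole. The fingers move at their own pace and stop on an object; "force" is the grip in N (left out, the last holds). Time passes only in rows, so rows that repeat a pose let the fingers close. It gives the time, the measured TCP pose, the force, the opening and the grip force at its end, in the units of the state.
- sensors.get_obs(): the state, without advancing time (a new reading comes with each control period).
- vision.read_camera(name): name is "scene" or "side" or "wrist"; returns a dict with "image" (480x640x3 uint8, red, green, blue), "fx", "fy", "cx", "cy" (pixels), "R" (3x3) and "t" (3): a world point X has camera coordinates R X + t. Camera axes: x right, y down, z forward; pixel columns grow to the right and rows downward; lengths in m; the calibration is good to about 2 mm. A picture is of the moment at which its call begins. There is no depth.
- workorder.sign_off(): hands the job in; it is judged then, once.
The state is a dict: "time_s": time; "qpos": joint angles; "joint_velocities": joint speeds; "effort": joint torques, N m; "tool_pos": TCP position; "tool_rot": TCP orientation; "force": force on the tool from outside, world axes, zero at the start; "wrist_torque": the same for the moment, N m; "grip_width": finger opening in m; "grasp_force": force on a finger pad.
Only numpy, scipy, OpenCV 4.12 (cv2) and the standard library are available. Lean on these libraries where they do the work, as an engineer would, in place of code of your own. Each camera call takes 0.05 s, during which the arm holds its last target. There are 200 camera calls.

## Working session

There is one attempt and no reset: what is moved stays moved. The work goes in short steps, Python scripts to look and compute and a tool call to move; the robot and the scene stay as the last step left them, time stands still between calls to the robot, and variables do not carry over. Pictures are saved under pics/ and viewed, at most 11 in all, crops included, and the job is handed in when it is done.

Besides the shell and the picture viewer there is one more tool, called after ">>>" by a JSON object that holds its "fn" and its "kwargs", one argument or row to a line. drive_tool: Moves the arm, as the interface text tells. Its arguments: {"type":"object","properties":{"moves":{"type":"array"},"force":{"type":"number"}},"required":["moves"]}

```bash
mkdir -p pics; ls
cat > h.py <<'E'
import numpy as np, cv2
from cell import sensors, vision, workorder, env
def cam(n):
    c=vision.read_camera(n); c['R']=np.array(c['R']);c['t']=np.array(c['t']); return c
def save(c,f): cv2.imwrite(f,cv2.cvtColor(c['image'],cv2.COLOR_RGB2BGR))
def back(c,u,v,z):
    d=c['R'].T@np.array([(u-c['cx'])/c['fx'],(v-c['cy'])/c['fy'],1]); o=-c['R'].T@c['t']
    return o+d*(z-o[2])/d[2]
def proj(c,X):
    p=np.atleast_2d(X)@c['R'].T+c['t']; return np.c_[p[:,0]/p[:,2]*c['fx']+c['cx'],p[:,1]/p[:,2]*c['fy']+c['cy']]
E
python3 - <<'E'
from h import *
for n in ['scene','side']:
    c=cam(n);save(c,f'pics/{n}0.png');print(n,c['fx'],c['R'].tolist(),(-c['R'].T@c['t']))
    np.save(f'{n}0.npy',c,allow_pickle=True)
print(sensors.get_obs())
E
```

```text
pics
scene 459.14327929193985 [[-0.8620531219659139, -0.506817765365881, 0.00040941220771507035], [-0.2265866739114041, 0.38468147382830337, -0.8948064834918504], [0.4533463291067745, -0.7714634899998957, -0.4464540172096033]] [0.07054996 0.90553055 0.60509551]
side 497.32966309256653 [[0.9988348523351195, -0.04498125031159035, 0.01748213033603212], [-0.00553238404450557, -0.4665958830621521, -0.8844533196479251], [0.04794090620194889, 0.8833260830689065, -0.46630108351008515]] [ 0.51114192 -0.97229507  0.6193423 ]
{'time_s': 0.1, 'qpos': array([74.37687514, 18.43537331, -4.01525711, 83.16766257,  1.29576075,
       78.54151553, -3.2608181 ]), 'joint_velocities': array([ 0.06952571, -0.08152098,  0.00621673, -0.14931605,  0.00340851,
        0.11206892, -0.02266588]), 'effort': array([ 2.93243420e-04, -4.92570233e+01, -4.05948199e-01, -3.13399279e+01,
       -6.40338636e-02,  3.94484529e-02,  7.63712251e-05]), 'tool_pos': array([ 0.1836681 , -0.62300677,  0.22956668]), 'tool_rot': array([-1.79900723e+02,  6.31025935e-03,  1.64317927e+01]), 'force': array([-0.8071832 , -0.58394627, -0.03463463]), 'wrist_torque': array([ 0.01700602,  0.03891609, -0.01704482]), 'grasp_force': 0.0, 'grip_width': 0.08691383114133769}
```

View pics/scene0.png

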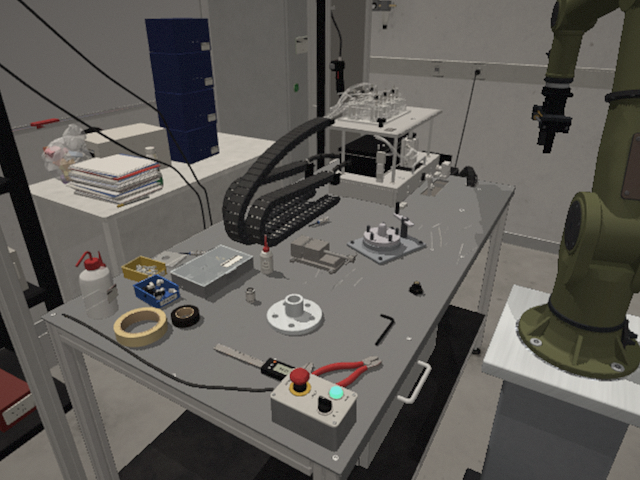

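View pics/side0.png

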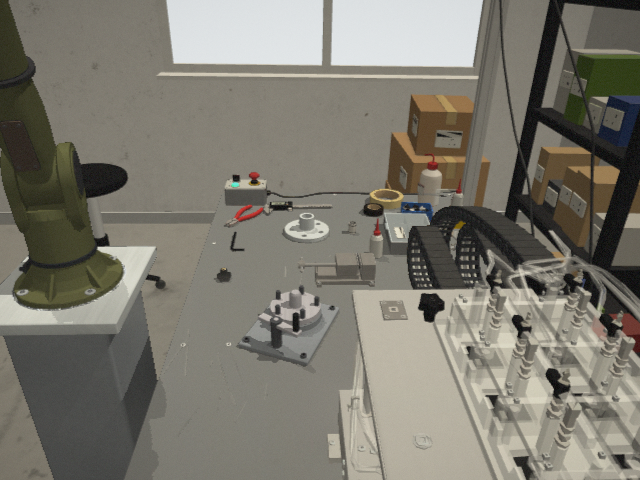

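Scene camera: flange around (294,312), stand around (385,240). Side camera: flange (307,228), stand (293,315), keeper pins around (276,335)/(296,322). I'll zoom in on both.

Run:
```python
from h import *
s=np.load('scene0.npy',allow_pickle=True).item();d=np.load('side0.npy',allow_pickle=True).item()
def crop(c,x,y,w,h,k): return cv2.resize(c['image'][y:y+h,x:x+w,::-1],None,fx=k,fy=k,interpolation=cv2.INTER_CUBIC)
a=crop(s,335,205,100,75,4);b=crop(d,235,280,100,75,4);e=crop(s,255,280,100,75,4);f=crop(d,265,200,100,75,4)
cv2.imwrite('pics/m1.png',np.vstack([np.hstack([a,b]),np.hstack([e,f])]))
print('flange boss top z.05',back(s,293.5,299,.05),back(d,307,215,.05))
print('pilot top z.074',back(s,382.5,229,.074),back(d,295.5,293,.074))
```

```text
flange boss top z.05 [0.53286121 0.23430183 0.05      ] [0.53713825 0.2289664  0.05      ]
pilot top z.074 [ 0.48970983 -0.13184345  0.074     ] [ 0.50692982 -0.17282027  0.074     ]
```

View pics/m1.png

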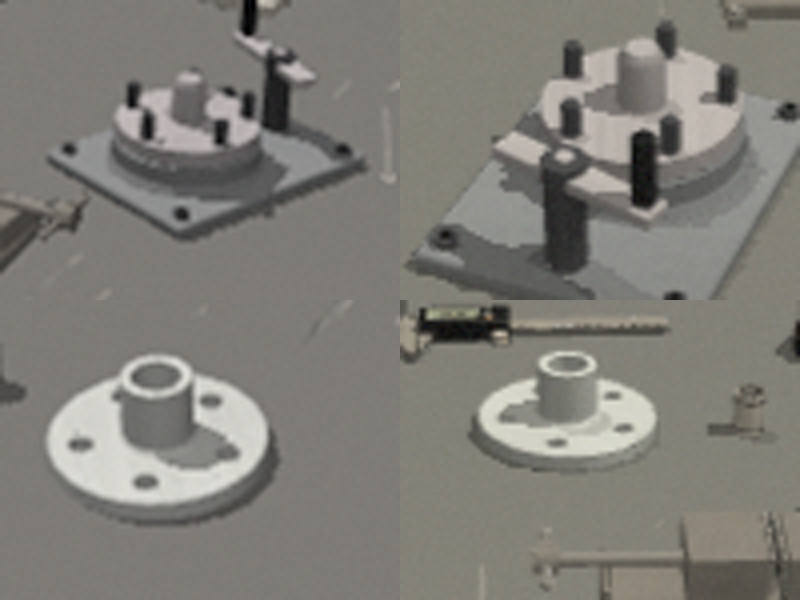

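```bash
cat > fit.py <<'E'
from h import *
from scipy.optimize import least_squares
s=np.load('scene0.npy',allow_pickle=True).item();d=np.load('side0.npy',allow_pickle=True).item()
O=dict(a=(0,0,335,205),b=(400,0,235,280),e=(0,300,255,280),f=(400,300,265,200))
def P(k,L): o=O[k];return [((u-o[0])/4+o[2]-.375,(v-o[1])/4+o[3]-.375) for u,v in L]
print('boss',[back(c,*P(k,[p])[0],.05).round(4) for c,k,p in((s,'e',(158,375)),(d,'f',(569,364)))])
print('pilot',[back(c,*P(k,[p])[0],.074).round(4) for c,k,p in((s,'a',(189,75)),(d,'b',(642,44)))])
def ring(c,k,L,z,ctr,ph=None):
    for p in P(k,L):
        X=back(c,*p,z)-ctr;print('  r %.4f ang %.1f mod72 %.1f'%(np.hypot(X[0],X[1]),np.degrees(np.arctan2(X[1],X[0])),np.degrees(np.arctan2(X[1],X[0]))%72))
fl=np.mean([back(s,*P('e',[(158,375)])[0],.05),back(d,*P('f',[(569,364)])[0],.05)],0)
st=np.mean([back(s,*P('a',[(189,75)])[0],.074),back(d,*P('b',[(642,44)])[0],.074)],0)
print('holes');ring(s,'e',[(80,444),(145,481),(211,400),(229,453)],.012,fl);print();ring(d,'f',[(557,443),(624,428),(612,396)],.012,fl)
print('studs');ring(s,'a',[(134,85),(148,112),(222,122),(248,97)],.06,st);print();ring(d,'b',[(573,43),(666,25),(729,67),(671,118),(571,101)],.06,st)
for n,c,k,p,z in (('piv',s,'a',(281,51),.068),('piv',d,'b',(565,155),.068),('pin',d,'b',(645,135),.101),('corner',s,'a',(50,158),.01),('corner',s,'a',(183,235),.01),('corner',s,'a',(365,160),.01)):
    X=back(c,*P(k,[p])[0],z);v=X-st;print(n,X.round(4),'r %.4f ang %.1f'%(np.hypot(v[0],v[1]),np.degrees(np.arctan2(v[1],v[0]))))
E
python3 fit.py
```

```text
boss [array([0.533 , 0.2317, 0.05  ]), array([0.5367, 0.2251, 0.05  ])]
pilot [array([ 0.5056, -0.1639,  0.074 ]), array([ 0.5062, -0.1647,  0.074 ])]
holes
  r 0.0444 ang 47.7 mod72 47.7
  r 0.0456 ang 113.3 mod72 41.3
  r 0.0384 ang -103.8 mod72 40.2
  r 0.0432 ang -178.8 mod72 37.2

  r 0.0445 ang -98.6 mod72 45.4
  r 0.0447 ang -31.0 mod72 41.0
  r 0.0408 ang 38.0 mod72 38.0
studs
  r 0.0381 ang 10.3 mod72 10.3
  r 0.0423 ang 74.9 mod72 2.9
  r 0.0481 ang 142.0 mod72 70.0
  r 0.0412 ang -158.1 mod72 57.9

  r 0.0406 ang 147.4 mod72 3.4
  r 0.0392 ang 71.7 mod72 71.7
  r 0.0428 ang -0.7 mod72 71.3
  r 0.0442 ang -71.6 mod72 0.4
  r 0.0433 ang -140.9 mod72 3.1
piv [ 0.4704 -0.2467  0.068 ] r 0.0898 ang -113.3
piv [ 0.4715 -0.2442  0.068 ] r 0.0870 ang -113.3
pin [ 0.5078 -0.2744  0.101 ] r 0.1101 ang -89.0
corner [ 0.5861 -0.1161  0.01  ] r 0.0936 ang 31.0
corner [ 0.4618 -0.0639  0.01  ] r 0.1096 ang 113.7
corner [ 0.3948 -0.2252  0.01  ] r 0.1267 ang -151.2
```

```bash
cat >> h.py <<'E'
from scipy.spatial.transform import Rotation as Ro
def plan(x,y,z,yaw):
    o=sensors.get_obs();R=Ro.from_euler('xyz',o['tool_rot'],degrees=True)
    T=Ro.from_euler('xyz',[180,0,yaw],degrees=True)
    print('t',o['time_s'],'pos',o['tool_pos'].round(4),'rot',o['tool_rot'].round(2),'q7',o['qpos'][6].round(1),'F',np.round(o['force'],1),'w',round(o['grip_width'],4))
    print('shift mm',(R.inv().apply(np.array([x,y,z])-o['tool_pos'])*1000).round(1),'rotvec',(R.inv()*T).as_rotvec().round(3))
E
python3 - <<'E'
from h import *
s=np.load('scene0.npy',allow_pickle=True).item();d=np.load('side0.npy',allow_pickle=True).item()
print('oiler',back(s,267,273,0),back(d,376,256,0),back(s,266,238,.105),back(d,377,224,.105))
plan(.506,-.165,.25,16.4); plan(.53,.229,.2,16.4)
w=cam('wrist');R=Ro.from_euler('xyz',sensors.get_obs()['tool_rot'],degrees=True)
print('wrist cam in tool',R.inv().apply(-w['R'].T@w['t']-sensors.get_obs()['tool_pos']),'axis',R.inv().apply(w['R'][2]),'right',R.inv().apply(w['R'][0]),w['fx'])
E
```

```text
oiler [0.69675763 0.11109068 0.        ] [0.70677215 0.09450627 0.        ] [0.68774963 0.11815959 0.105     ] [0.697271   0.06250825 0.105     ]
t 0.1 pos [ 0.1837 -0.623   0.2296] rot [-1.799e+02  1.000e-02  1.643e+01] q7 -3.3 F [-0.8 -0.6 -0. ] w 0.0869
shift mm [ 438.7 -348.2  -19.9] rotvec [-0.002  0.     0.001]
t 0.1 pos [ 0.1837 -0.623   0.2296] rot [-1.799e+02  1.000e-02  1.643e+01] q7 -3.3 F [-0.8 -0.6 -0. ] w 0.0869
shift mm [ 573.2 -719.2   30.7] rotvec [-0.002  0.     0.001]
wrist cam in tool [ 0.07820204  0.00037917 -0.1536149 ] axis [-2.86318280e-01 -6.32521095e-04  9.58134355e-01] right [4.99841117e-04 9.99999547e-01 8.09525776e-04] 416.77032654071235
```

>>> {"fn": "drive_tool", "kwargs": {
  "moves": [
    {"x": 50, "y": -40, "z": -2},
    {"x": 100, "y": -80, "z": -5},
    {"x": 150, "y": -120, "z": -10},
    {"x": 200, "y": -160, "z": -15},
    {"x": 250, "y": -200, "z": -20},
    {"x": 300, "y": -240, "z": -20},
    {"x": 350, "y": -280, "z": -20},
    {"x": 400, "y": -320, "z": -20},
    {"x": 439, "y": -348, "z": -20},
    {"x": 439, "y": -348, "z": -20},
    {"x": 439, "y": -348, "z": -20},
    {"x": 439, "y": -348, "z": -20},
    {"x": 439, "y": -348, "z": -20}
  ]
}}

```text
invalid input at $.moves[0]: expected keys x, y, z, rx, ry, rz, fingers
```

Run:
```python
from h import *
w=cam('wrist');save(w,'pics/w1.png');np.save('w1.npy',w,allow_pickle=True)
plan(.534,.229,.2,16.4)
print(proj(w,[[.506,-.1645,.074],[.534,.229,.05]]))
```

```text
t 0.2 pos [ 0.1837 -0.6232  0.2299] rot [-179.93    0.     16.43] q7 -3.3 F [0.1 0.4 0.5] w 0.0869
shift mm [ 577.  -718.2   30.7] rotvec [-0.001  0.     0.001]
[[ -423.36102134  -693.33189595]
 [-1355.37151973 -1103.88322846]]
```

View pics/w1.png

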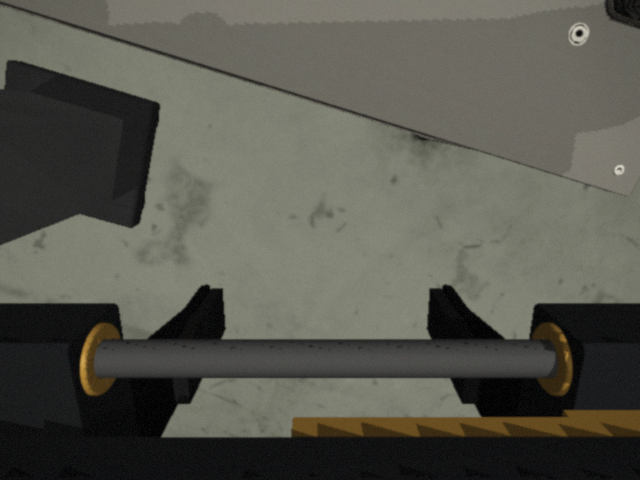

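The picture shows only floor and the table edge, since the move was refused (every key is needed). Repeating the move with all keys.

>>> {"fn": "drive_tool", "kwargs": {
  "moves": [
    {"x": 50, "y": -40, "z": -2, "rx": 0, "ry": 0, "rz": 0, "fingers": -1},
    {"x": 100, "y": -80, "z": -5, "rx": 0, "ry": 0, "rz": 0, "fingers": -1},
    {"x": 150, "y": -120, "z": -10, "rx": 0, "ry": 0, "rz": 0, "fingers": -1},
    {"x": 200, "y": -160, "z": -15, "rx": 0, "ry": 0, "rz": 0, "fingers": -1},
    {"x": 250, "y": -200, "z": -20, "rx": 0, "ry": 0, "rz": 0, "fingers": -1},
    {"x": 300, "y": -240, "z": -20, "rx": 0, "ry": 0, "rz": 0, "fingers": -1},
    {"x": 350, "y": -280, "z": -20, "rx": 0, "ry": 0, "rz": 0, "fingers": -1},
    {"x": 400, "y": -320, "z": -20, "rx": 0, "ry": 0, "rz": 0, "fingers": -1},
    {"x": 439, "y": -348, "z": -20, "rx": 0, "ry": 0, "rz": 0, "fingers": -1},
    {"x": 439, "y": -348, "z": -20, "rx": 0, "ry": 0, "rz": 0, "fingers": -1},
    {"x": 439, "y": -348, "z": -20, "rx": 0, "ry": 0, "rz": 0, "fingers": -1},
    {"x": 439, "y": -348, "z": -20, "rx": 0, "ry": 0, "rz": 0, "fingers": -1},
    {"x": 439, "y": -348, "z": -20, "rx": 0, "ry": 0, "rz": 0, "fingers": -1}
  ]
}}

```text
time_s: 1.82
tool_pos: [0.5058, -0.1669, 0.2505]
tool_rot: [180.0, 0.0, 16.3]
force: [-0.3, -0.7, 0.7]
grip_width: 0.0867
grasp_force: 0.0
```

Run:
```python
from h import *
w=cam('wrist');save(w,'pics/w2.png');np.save('w2.npy',w,allow_pickle=True)
plan(.534,.229,.2,16.4)
print(proj(w,[[.506,-.1645,.074],[.534,.229,.05]]))
```

```text
t 1.875 pos [ 0.5059 -0.1667  0.2505] rot [1.7998e+02 1.0000e-02 1.6300e+01] q7 -60.3 F [-0.1 -0.1 -0. ] w 0.0869
shift mm [ 138.  -371.9   50.4] rotvec [ 0.     0.    -0.002]
[[ 322.53470263  215.44507806]
 [-155.83188995   35.08194237]]
```

View pics/w2.png

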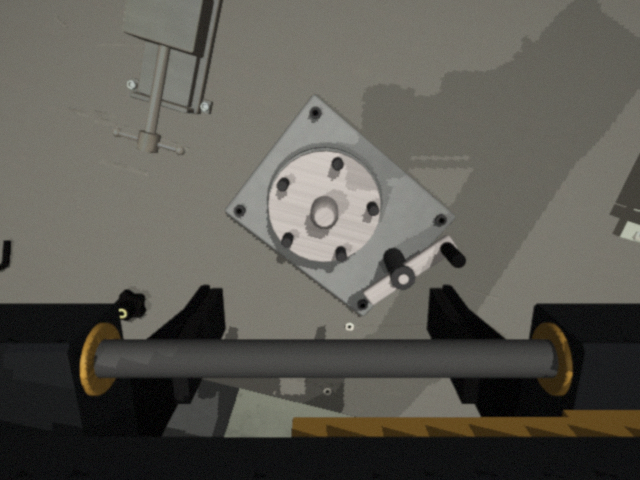

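The wrist view shows the stand. The pilot top is at about (325,214). The five studs are near (338,163), (284,184), (373,209), (341,254) and (288,241), the pivot cap at (402,278), and the pin at (450,250). I'll fit the stud circle next.

```bash
cat > stud.py <<'E'
from h import *
from scipy.optimize import minimize
def studfit(w,x0,thr=75):
    g=cv2.cvtColor(w['image'],cv2.COLOR_RGB2GRAY)
    c=np.linspace(0,2*np.pi,24,endpoint=False);C=np.c_[np.cos(c),np.sin(c)]
    u0=proj(w,[x0[0],x0[1],.05])[0]
    roi=np.zeros(g.shape,np.uint8);cv2.circle(roi,tuple(int(v) for v in u0),62,1,-1)
    m=((g<thr)&(roi>0)).astype(np.uint8)
    n,lab,st,ce=cv2.connectedComponentsWithStats(m);print('blobs',[(ce[i].round(1).tolist(),int(st[i,4])) for i in range(1,n) if st[i,4]>20])
    mf=cv2.GaussianBlur(m.astype(np.float32),(0,0),1)
    def model(p):
        r=np.zeros(g.shape,np.uint8)
        for k in range(5):
            a=p[2]+k*2*np.pi/5;q=[p[0]+.042*np.cos(a),p[1]+.042*np.sin(a)]
            pts=np.vstack([np.c_[C*.005+q,np.full(24,.042)],np.c_[C*.005+q,np.full(24,.059)],np.c_[C*.004+q,np.full(24,.06)]])
            h=cv2.convexHull(proj(w,pts).astype(np.float32))
            cv2.fillConvexPoly(r,np.round(h*16).astype(np.int32),1,cv2.LINE_AA,4)
        return cv2.GaussianBlur(r.astype(np.float32),(0,0),1)
    f=lambda p:float(((model(p)-mf)**2*roi).sum())
    best=min((minimize(f,[x0[0],x0[1],a],method='Nelder-Mead',options=dict(initial_simplex=[[x0[0],x0[1],a],[x0[0]+.003,x0[1],a],[x0[0],x0[1]+.003,a],[x0[0],x0[1],a+.08]])) for a in np.radians([-6,0,6])),key=lambda r:r.fun)
    print('fit',best.x[:2].round(4),'phase',np.degrees(best.x[2]).round(2),'cost',best.fun,f([*x0,0]))
    return best.x
if __name__=='__main__':
    w=np.load('w2.npy',allow_pickle=True).item()
    for t in (55,70,85): studfit(w,[.506,-.1645],t)
    for q,z in (((325,214),.074),((402,278),.07),((453,257),.101)): print(back(w,*q,z))
E
python3 stud.py
```

```text
blobs [([337.3, 162.4], 43), ([284.8, 181.4], 32), ([370.8, 205.8], 46), ([287.9, 236.7], 53), ([339.9, 250.9], 61)]
fit [ 0.5063 -0.1655] phase 0.27 cost 369.2713317871094 401.14019775390625
blobs [([337.0, 163.5], 104), ([282.9, 184.0], 106), ([372.0, 208.2], 112), ([286.9, 239.6], 123), ([340.6, 253.7], 125)]
fit [ 0.5053 -0.1659] phase 0.57 cost 74.27009582519531 157.3577423095703
blobs [([336.9, 163.7], 112), ([282.9, 184.0], 113), ([372.2, 208.3], 128), ([286.6, 240.3], 141), ([340.5, 254.1], 145), ([285.8, 257.7], 42)]
fit [ 0.5052 -0.166 ] phase 0.96 cost 68.01944732666016 167.9138641357422
[ 0.50771658 -0.16608528  0.074     ]
[ 0.47130705 -0.24570246  0.07      ]
[ 0.50884527 -0.26827869  0.101     ]
```

>>> {"fn": "drive_tool", "kwargs": {
  "moves": [
    {"x": 20, "y": -55, "z": 5, "rx": 0, "ry": 0, "rz": 0, "fingers": -1},
    {"x": 40, "y": -110, "z": 10, "rx": 0, "ry": 0, "rz": 0, "fingers": -1},
    {"x": 60, "y": -165, "z": 15, "rx": 0, "ry": 0, "rz": 0, "fingers": -1},
    {"x": 80, "y": -220, "z": 20, "rx": 0, "ry": 0, "rz": 0, "fingers": -1},
    {"x": 100, "y": -275, "z": 20, "rx": 0, "ry": 0, "rz": 0, "fingers": -1},
    {"x": 120, "y": -330, "z": 20, "rx": 0, "ry": 0, "rz": 0, "fingers": -1},
    {"x": 138, "y": -372, "z": 20, "rx": 0, "ry": 0, "rz": 0, "fingers": -1},
    {"x": 138, "y": -372, "z": 20, "rx": 0, "ry": 0, "rz": 0, "fingers": -1},
    {"x": 138, "y": -372, "z": 20, "rx": 0, "ry": 0, "rz": 0, "fingers": -1},
    {"x": 138, "y": -372, "z": 20, "rx": 0, "ry": 0, "rz": 0, "fingers": -1}
  ]
}}

```text
time_s: 3.12
tool_pos: [0.5342, 0.2281, 0.2304]
tool_rot: [179.9, 0.0, 16.2]
force: [-0.1, -0.2, -0.3]
grip_width: 0.0872
grasp_force: 0.0
```

Run:
```python
from h import *
w=cam('wrist');np.save('w3.npy',w,allow_pickle=True)
plan(.534,.229,.2,16.4)
u=proj(w,[.534,.229,.03])[0];print(u)
x,y=(u-[80,65]).astype(int);print('crop origin',x,y);im=w['image'][y:y+130,x:x+160,::-1];cv2.imwrite('pics/w3.png',cv2.resize(im,None,fx=4,fy=4,interpolation=cv2.INTER_CUBIC))
```

```text
t 3.175 pos [0.5342 0.2283 0.2305] rot [1.7993e+02 1.0000e-02 1.6250e+01] q7 -108.0 F [ 0.6 -0.4  0.1] w 0.0873
shift mm [ 0.1 -0.8 30.5] rotvec [ 0.001  0.    -0.003]
[324.0772929  210.07454445]
crop origin 244 145
```

View pics/w3.png

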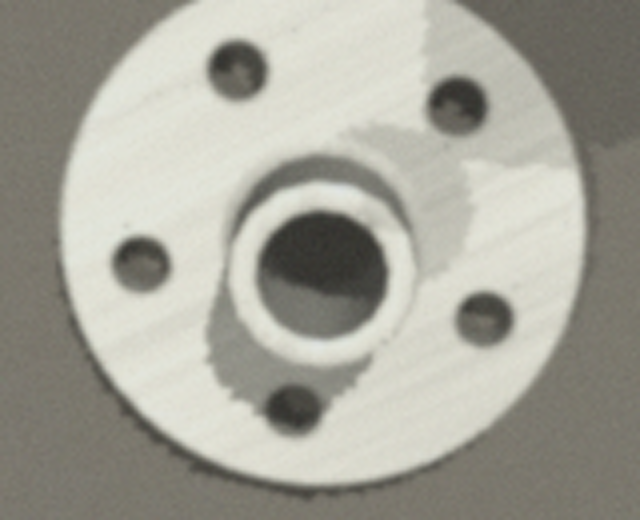

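The crop shows the flange. Its holes are at (238,70), (457,105), (485,319), (294,410) and (141,264), and the boss top is at (322,274), all in crop pixels.

Run:
```python
from h import *
from scipy.optimize import least_squares
w=np.load('w3.npy',allow_pickle=True).item()
f=lambda p:(244+p[0]/4-.375,145+p[1]/4-.375)
H=np.array([back(w,*f(p),.012)[:2] for p in [(238,70),(457,105),(485,319),(294,410),(141,264)]])
def res(p):
    a=np.arctan2(H[:,1]-p[1],H[:,0]-p[0]);k=np.round((a-p[2])/(2*np.pi/5));t=p[2]+k*2*np.pi/5
    return np.r_[H[:,0]-p[0]-.042*np.cos(t),H[:,1]-p[1]-.042*np.sin(t)]*1000
r=min((least_squares(res,[.534,.229,a]) for a in np.radians([20,40,60])),key=lambda r:r.cost)
print('flange',r.x[:2],np.degrees(r.x[2])%72,np.abs(r.fun).max(),'boss top',back(w,*f((322,274)),.05))
plan(r.x[0],r.x[1],.031,16.25)
```

```text
flange [0.53587967 0.22932218] 42.963763281504306 0.19884700844050376 boss top [0.53581288 0.22942141 0.05      ]
t 3.175 pos [0.5342 0.2283 0.2305] rot [1.7993e+02 1.0000e-02 1.6250e+01] q7 -108.0 F [ 0.6 -0.4  0.1] w 0.0873
shift mm [  2.   -0.8 199.5] rotvec [0.001 0.    0.   ]
```

>>> {"fn": "drive_tool", "kwargs": {
  "force": 30,
  "moves": [
    {"x": 2, "y": -0.8, "z": 50, "rx": 0, "ry": 0, "rz": 0, "fingers": -1},
    {"x": 2, "y": -0.8, "z": 95, "rx": 0, "ry": 0, "rz": 0, "fingers": -1},
    {"x": 2, "y": -0.8, "z": 135, "rx": 0, "ry": 0, "rz": 0, "fingers": -1},
    {"x": 2, "y": -0.8, "z": 165, "rx": 0, "ry": 0, "rz": 0, "fingers": -1},
    {"x": 2, "y": -0.8, "z": 185, "rx": 0, "ry": 0, "rz": 0, "fingers": -1},
    {"x": 2, "y": -0.8, "z": 195, "rx": 0, "ry": 0, "rz": 0, "fingers": -1},
    {"x": 2, "y": -0.8, "z": 199, "rx": 0, "ry": 0, "rz": 0, "fingers": -1},
    {"x": 2, "y": -0.8, "z": 199, "rx": 0, "ry": 0, "rz": 0, "fingers": -1},
    {"x": 2, "y": -0.8, "z": 199, "rx": 0, "ry": 0, "rz": 0, "fingers": 1},
    {"x": 2, "y": -0.8, "z": 199, "rx": 0, "ry": 0, "rz": 0, "fingers": 1},
    {"x": 2, "y": -0.8, "z": 199, "rx": 0, "ry": 0, "rz": 0, "fingers": 1},
    {"x": 2, "y": -0.8, "z": 199, "rx": 0, "ry": 0, "rz": 0, "fingers": 1},
    {"x": 2, "y": -0.8, "z": 199, "rx": 0, "ry": 0, "rz": 0, "fingers": 1},
    {"x": 2, "y": -0.8, "z": 199, "rx": 0, "ry": 0, "rz": 0, "fingers": 1},
    {"x": 2, "y": -0.8, "z": 199, "rx": 0, "ry": 0, "rz": 0, "fingers": 1},
    {"x": 2, "y": -0.8, "z": 199, "rx": 0, "ry": 0, "rz": 0, "fingers": 1}
  ]
}}

```text
time_s: 5.18
tool_pos: [0.5355, 0.2312, 0.0315]
tool_rot: [180.0, 0.0, 16.4]
force: [0.4, -1.4, 0.8]
grip_width: 0.0391
grasp_force: 30.0
```

>>> {"fn": "drive_tool", "kwargs": {
  "moves": [
    {"x": 0, "y": 0, "z": -20, "rx": 0, "ry": 0, "rz": 0, "fingers": 1},
    {"x": 0, "y": 0, "z": -60, "rx": 0, "ry": 0, "rz": 0, "fingers": 1},
    {"x": 0, "y": 0, "z": -110, "rx": 0, "ry": 0, "rz": 0, "fingers": 1},
    {"x": -10, "y": 30, "z": -145, "rx": 0, "ry": 0, "rz": 0, "fingers": 1},
    {"x": -29, "y": 75, "z": -160, "rx": 0, "ry": 0, "rz": -0.05, "fingers": 1},
    {"x": -48, "y": 125, "z": -160, "rx": 0, "ry": 0, "rz": -0.13, "fingers": 1},
    {"x": -67, "y": 175, "z": -160, "rx": 0, "ry": 0, "rz": -0.21, "fingers": 1},
    {"x": -86, "y": 225, "z": -160, "rx": 0, "ry": 0, "rz": -0.29, "fingers": 1},
    {"x": -105, "y": 275, "z": -160, "rx": 0, "ry": 0, "rz": -0.37, "fingers": 1},
    {"x": -122, "y": 320, "z": -160, "rx": 0, "ry": 0, "rz": -0.44, "fingers": 1},
    {"x": -135, "y": 355, "z": -160, "rx": 0, "ry": 0, "rz": -0.5, "fingers": 1},
    {"x": -141, "y": 372, "z": -160, "rx": 0, "ry": 0, "rz": -0.518, "fingers": 1},
    {"x": -141, "y": 372, "z": -160, "rx": 0, "ry": 0, "rz": -0.518, "fingers": 1},
    {"x": -141, "y": 372, "z": -160, "rx": 0, "ry": 0, "rz": -0.518, "fingers": 1},
    {"x": -141, "y": 372, "z": -160, "rx": 0, "ry": 0, "rz": -0.518, "fingers": 1}
  ]
}}

```text
time_s: 7.05
tool_pos: [0.5056, -0.1632, 0.1918]
tool_rot: [180.0, -0.0, 46.3]
force: [0.1, -1.2, -3.0]
grip_width: 0.0393
grasp_force: 30.0
```

Run:
```python
from h import *
w=cam('wrist');np.save('w4.npy',w,allow_pickle=True);s=cam('scene');np.save('s4.npy',s,allow_pickle=True);d=cam('side');np.save('d4.npy',d,allow_pickle=True)
plan(.5053,-.1658,.2,46)
cv2.imwrite('pics/w4.png',w['image'][:,:,::-1])
```

```text
t 7.2 pos [ 0.5055 -0.1641  0.1917] rot [179.99  -0.    46.19] q7 -32.4 F [-0.3 -0.6 -3.3] w 0.0395
shift mm [-1.3  1.1 -8.3] rotvec [ 0.    -0.     0.003]
```

View pics/w4.png

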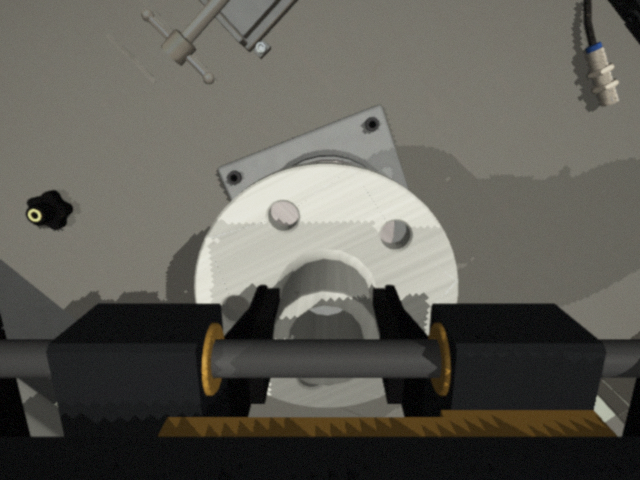

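The held flange is at the image centre, with two holes clear at (284,214) and (396,234). Its disc edge runs through (196,280), (325,164) and (457,285).

```bash
cat > held.py <<'E'
from h import *
from scipy.optimize import least_squares
def held(w,z,holes,tcp,yaw):
    # centre from bright disc edge (top rim), phase from holes
    g=cv2.GaussianBlur(cv2.cvtColor(w['image'],cv2.COLOR_RGB2GRAY),(0,0),1).astype(float)
    def edge(c):
        E=[]
        for a in np.radians(np.arange(0,360,4)):
            r=np.arange(.052,.068,.0003);X=np.c_[c[0]+r*np.cos(a),c[1]+r*np.sin(a),np.full(len(r),z)]
            u=proj(w,X); 
            if u[:,1].max()>290 or u[:,1].min()<2: continue
            v=cv2.remap(g.astype(np.float32),u[:,0].astype(np.float32),u[:,1].astype(np.float32),1).ravel()
            dv=np.diff(v);i=dv.argmin()
            if dv[i]<-3: E.append(X[i,:2])
        return np.array(E)
    c=np.array(tcp[:2])
    for _ in range(4):
        E=edge(c);r=least_squares(lambda p:(np.hypot(E[:,0]-p[0],E[:,1]-p[1])-.06)*1000,c,loss='soft_l1',f_scale=.3);c=r.x
    fr=least_squares(lambda p:(np.hypot(E[:,0]-p[0],E[:,1]-p[1])-p[2])*1000,[*c,.06],loss='soft_l1',f_scale=.3)
    print('edge n',len(E),'centre',c.round(4),'rms',np.sqrt(np.mean(r.fun**2)).round(2),'free r',fr.x.round(4))
    for h in holes:
        X=back(w,*h,z)[:2]-c;print(' hole r %.4f ang %.2f'%(np.hypot(*X),np.degrees(np.arctan2(X[1],X[0]))%72))
    R=Ro.from_euler('z',yaw,degrees=True).as_matrix()[:2,:2];print('centre rel TCP in tool x,(-y)',R.T@(c-tcp[:2])*1000)
if __name__=='__main__':
    w=np.load('w4.npy',allow_pickle=True).item()
    for z in (.1722,.1735): held(w,z,[(284,214),(396,234)],[.5055,-.1641],46.2)
E
python3 held.py
```

```text
edge n 42 centre [ 0.505 -0.164] rms 0.73 free r [ 0.5059 -0.1632  0.059 ]
 hole r 0.0431 ang 70.79
 hole r 0.0429 ang 1.34
centre rel TCP in tool x,(-y) [-0.26913342  0.40754753]
edge n 42 centre [ 0.5051 -0.1641] rms 0.79 free r [ 0.5063 -0.1629  0.0587]
 hole r 0.0433 ang 70.63
 hole r 0.0428 ang 1.98
centre rel TCP in tool x,(-y) [-0.23475868  0.28613971]
```

>>> {"fn": "drive_tool", "kwargs": {
  "moves": [
    {"x": -0.7, "y": 1.4, "z": 25, "rx": 0, "ry": 0, "rz": 0, "fingers": 1},
    {"x": -0.7, "y": 1.4, "z": 50, "rx": 0, "ry": 0, "rz": 0, "fingers": 1},
    {"x": -0.7, "y": 1.4, "z": 70, "rx": 0, "ry": 0, "rz": 0, "fingers": 1},
    {"x": -0.7, "y": 1.4, "z": 80, "rx": 0, "ry": 0, "rz": 0, "fingers": 1},
    {"x": -0.7, "y": 1.4, "z": 80, "rx": 0, "ry": 0, "rz": 0, "fingers": 1},
    {"x": -0.7, "y": 1.4, "z": 80, "rx": 0, "ry": 0, "rz": 0, "fingers": 1},
    {"x": -0.7, "y": 1.4, "z": 80, "rx": 0, "ry": 0, "rz": 0, "fingers": 1}
  ]
}}

```text
time_s: 8.07
tool_pos: [0.5065, -0.1667, 0.1125]
tool_rot: [179.9, -0.0, 46.1]
force: [0.1, -0.7, -3.6]
grip_width: 0.0394
grasp_force: 30.0
```

Run:
```python
from h import *
plan(.506,-.1656,.094,46.2)
S=[]
for n,c in (('s',cam('scene')),('d',cam('side'))):
    u=proj(c,[.506,-.1656,.08])[0];x,y=(u-[50,40]).astype(int);S.append(cv2.resize(c['image'][y:y+80,x:x+100,::-1],None,fx=4,fy=4,interpolation=cv2.INTER_CUBIC))
cv2.imwrite('pics/p5.png',np.hstack(S))
```

```text
t 8.075 pos [ 0.5065 -0.1667  0.1125] rot [ 1.7991e+02 -2.0000e-02  4.6110e+01] q7 -34.9 F [ 0.1 -0.7 -3.6] w 0.0394
shift mm [ 0.5 -1.1 18.5] rotvec [ 0.002 -0.    -0.002]
```

View pics/p5.png

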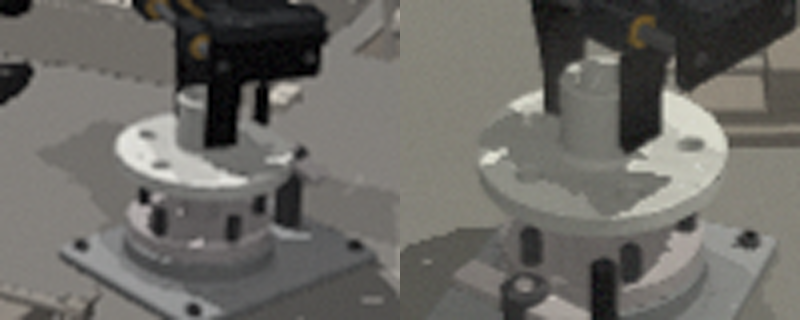

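Both views show the flange level and centred over the pilot, with the studs below it. I'll lower it onto the pilot gently.

>>> {"fn": "drive_tool", "kwargs": {
  "moves": [
    {"x": 0.3, "y": -0.7, "z": 3, "rx": 0, "ry": 0, "rz": 0, "fingers": 1},
    {"x": 0.3, "y": -0.7, "z": 6, "rx": 0, "ry": 0, "rz": 0, "fingers": 1},
    {"x": 0.3, "y": -0.7, "z": 9, "rx": 0, "ry": 0, "rz": 0, "fingers": 1},
    {"x": 0.3, "y": -0.7, "z": 12, "rx": 0, "ry": 0, "rz": 0, "fingers": 1},
    {"x": 0.3, "y": -0.7, "z": 15, "rx": 0, "ry": 0, "rz": 0, "fingers": 1},
    {"x": 0.3, "y": -0.7, "z": 15, "rx": 0, "ry": 0, "rz": 0, "fingers": 1}
  ]
}}

```text
time_s: 8.93
tool_pos: [0.5053, -0.1657, 0.0962]
tool_rot: [-180.0, 0.0, 46.1]
force: [0.5, -0.2, -3.7]
grip_width: 0.0391
grasp_force: 30.0
```

>>> {"fn": "drive_tool", "kwargs": {
  "moves": [
    {"x": 0, "y": 0, "z": 1.5, "rx": 0, "ry": 0, "rz": 0, "fingers": 1},
    {"x": 0, "y": 0, "z": 3, "rx": 0, "ry": 0, "rz": 0, "fingers": 1},
    {"x": 0, "y": 0, "z": 4, "rx": 0, "ry": 0, "rz": 0, "fingers": 1},
    {"x": 0, "y": 0, "z": 5, "rx": 0, "ry": 0, "rz": 0, "fingers": 1},
    {"x": 0, "y": 0, "z": 6, "rx": 0, "ry": 0, "rz": 0, "fingers": 1},
    {"x": 0, "y": 0, "z": 6, "rx": 0, "ry": 0, "rz": 0, "fingers": 1}
  ]
}}

```text
time_s: 9.68
tool_pos: [0.5054, -0.1658, 0.0904]
tool_rot: [-180.0, 0.0, 46.1]
force: [-0.8, -0.8, -2.3]
grip_width: 0.0396
grasp_force: 30.0
```

>>> {"fn": "drive_tool", "kwargs": {
  "moves": [
    {"x": 0, "y": 0, "z": 0.7, "rx": 0, "ry": 0, "rz": 0, "fingers": 1},
    {"x": 0, "y": 0, "z": 1.4, "rx": 0, "ry": 0, "rz": 0, "fingers": 1},
    {"x": 0, "y": 0, "z": 2, "rx": 0, "ry": 0, "rz": 0, "fingers": 1},
    {"x": 0, "y": 0, "z": 2, "rx": 0, "ry": 0, "rz": 0, "fingers": 1}
  ]
}}

```text
time_s: 10.18
tool_pos: [0.5055, -0.1658, 0.0885]
tool_rot: [-180.0, 0.0, 46.1]
force: [0.0, -0.1, -2.7]
grip_width: 0.0393
grasp_force: 30.0
```

>>> {"fn": "drive_tool", "kwargs": {
  "moves": [
    {"x": 0, "y": 0, "z": 1.5, "rx": 0, "ry": 0, "rz": 0, "fingers": 1},
    {"x": 0, "y": 0, "z": 3, "rx": 0, "ry": 0, "rz": 0, "fingers": 1},
    {"x": 0, "y": 0, "z": 4.5, "rx": 0, "ry": 0, "rz": 0, "fingers": 1},
    {"x": 0, "y": 0, "z": 6, "rx": 0, "ry": 0, "rz": 0, "fingers": 1},
    {"x": 0, "y": 0, "z": 6, "rx": 0, "ry": 0, "rz": 0, "fingers": 1}
  ]
}}

```text
time_s: 10.8
tool_pos: [0.5054, -0.1658, 0.0824]
tool_rot: [-180.0, 0.0, 46.1]
force: [-0.1, -0.2, -3.4]
grip_width: 0.0395
grasp_force: 30.0
```

Engaged with no side load, so I'll ease it down the rest of the way.

>>> {"fn": "drive_tool", "kwargs": {
  "moves": [
    {"x": 0, "y": 0, "z": 1.5, "rx": 0, "ry": 0, "rz": 0, "fingers": 1},
    {"x": 0, "y": 0, "z": 3, "rx": 0, "ry": 0, "rz": 0, "fingers": 1},
    {"x": 0, "y": 0, "z": 4.5, "rx": 0, "ry": 0, "rz": 0, "fingers": 1},
    {"x": 0, "y": 0, "z": 6, "rx": 0, "ry": 0, "rz": 0, "fingers": 1},
    {"x": 0, "y": 0, "z": 7, "rx": 0, "ry": 0, "rz": 0, "fingers": 1},
    {"x": 0, "y": 0, "z": 7, "rx": 0, "ry": 0, "rz": 0, "fingers": 1}
  ]
}}

```text
time_s: 11.55
tool_pos: [0.5055, -0.1658, 0.0754]
tool_rot: [-180.0, 0.0, 46.1]
force: [-0.5, -0.2, -3.1]
grip_width: 0.0393
grasp_force: 30.0
```

>>> {"fn": "drive_tool", "kwargs": {
  "moves": [
    {"x": 0, "y": 0, "z": 0.5, "rx": 0, "ry": 0, "rz": 0, "fingers": 1},
    {"x": 0, "y": 0, "z": 1, "rx": 0, "ry": 0, "rz": 0, "fingers": 1},
    {"x": 0, "y": 0, "z": 1.5, "rx": 0, "ry": 0, "rz": 0, "fingers": 1},
    {"x": 0, "y": 0, "z": 2, "rx": 0, "ry": 0, "rz": 0, "fingers": 1},
    {"x": 0, "y": 0, "z": 2, "rx": 0, "ry": 0, "rz": 0, "fingers": 1}
  ]
}}

```text
time_s: 12.18
tool_pos: [0.5055, -0.1658, 0.0736]
tool_rot: [180.0, 0.0, 46.1]
force: [-0.4, 1.4, -2.4]
grip_width: 0.0394
grasp_force: 30.0
```

>>> {"fn": "drive_tool", "kwargs": {
  "moves": [
    {"x": 0, "y": 0, "z": 0.4, "rx": 0, "ry": 0, "rz": 0, "fingers": 1},
    {"x": 0, "y": 0, "z": 0.8, "rx": 0, "ry": 0, "rz": 0, "fingers": 1},
    {"x": 0, "y": 0, "z": 0.8, "rx": 0, "ry": 0, "rz": 0, "fingers": 1}
  ]
}}

```text
time_s: 12.55
tool_pos: [0.5057, -0.1658, 0.0733]
tool_rot: [180.0, 0.0, 46.1]
force: [-2.7, 1.5, 5.6]
grip_width: 0.0393
grasp_force: 30.0
```

Seated at the expected height with about 9 N of contact. Releasing and rising.

>>> {"fn": "drive_tool", "kwargs": {
  "moves": [
    {"x": 0, "y": 0, "z": -0.4, "rx": 0, "ry": 0, "rz": 0, "fingers": -0.3},
    {"x": 0, "y": 0, "z": -0.4, "rx": 0, "ry": 0, "rz": 0, "fingers": -0.3},
    {"x": 0, "y": 0, "z": -0.4, "rx": 0, "ry": 0, "rz": 0, "fingers": -0.3},
    {"x": 0, "y": 0, "z": -0.4, "rx": 0, "ry": 0, "rz": 0, "fingers": -0.3},
    {"x": 0, "y": 0, "z": -10, "rx": 0, "ry": 0, "rz": 0, "fingers": -0.3},
    {"x": 0, "y": 0, "z": -35, "rx": 0, "ry": 0, "rz": 0, "fingers": -0.3},
    {"x": 0, "y": 0, "z": -80, "rx": 0, "ry": 0, "rz": 0, "fingers": -0.3},
    {"x": 0, "y": 0, "z": -130, "rx": 0, "ry": 0, "rz": 0, "fingers": -0.3},
    {"x": 0, "y": 0, "z": -165, "rx": 0, "ry": 0, "rz": 0, "fingers": 1},
    {"x": 0, "y": 0, "z": -165, "rx": 0, "ry": 0, "rz": 0, "fingers": 1},
    {"x": 0, "y": 0, "z": -165, "rx": 0, "ry": 0, "rz": 0, "fingers": 1}
  ]
}}

```text
time_s: 13.92
tool_pos: [0.5052, -0.1657, 0.2375]
tool_rot: [-180.0, 0.0, 46.1]
force: [-0.1, 0.1, -0.4]
grip_width: 0.0346
grasp_force: 0.0
```

Run:
```python
from h import *
plan(.506,-.1656,.24,46.2)
w=cam('wrist');np.save('w6.npy',w,allow_pickle=True);save(w,'pics/w6.png')
```

```text
t 13.925 pos [ 0.5052 -0.1657  0.2375] rot [-1.7999e+02  3.0000e-02  4.6120e+01] q7 -31.4 F [-0.1  0.1 -0.4] w 0.0346
shift mm [ 0.6  0.5 -2.5] rotvec [-0.     0.    -0.001]
```

View pics/w6.png

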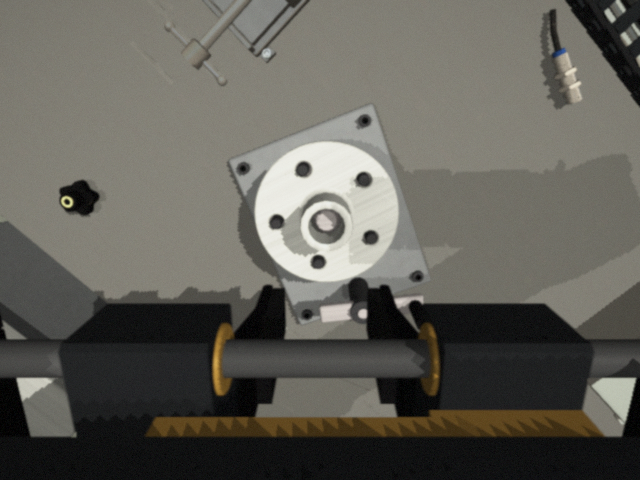

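The flange is seated with all five studs visible as dark dots in its holes, at (303,169), (364,180), (371,237), (318,262) and (277,221). Next, go above the keeper pin, with the finger line tangent to its arc.

Run:
```python
from h import *
plan(.508,-.271,.2,146)
```

```text
t 13.975 pos [ 0.5048 -0.1656  0.2368] rot [-1.7992e+02  5.0000e-02  4.6110e+01] q7 -31.4 F [ 0.3  0.7 -0.4] w 0.0308
shift mm [-73.7  75.4  36.8] rotvec [-2.000e-03 -1.000e-03 -1.743e+00]
```

>>> {"fn": "drive_tool", "kwargs": {
  "moves": [
    {"x": -15, "y": 15, "z": 0, "rx": 0, "ry": 0, "rz": -0.17, "fingers": 0},
    {"x": -30, "y": 30, "z": 0, "rx": 0, "ry": 0, "rz": -0.34, "fingers": 0},
    {"x": -45, "y": 45, "z": 0, "rx": 0, "ry": 0, "rz": -0.51, "fingers": 0},
    {"x": -60, "y": 60, "z": 0, "rx": 0, "ry": 0, "rz": -0.68, "fingers": 0},
    {"x": -74, "y": 75, "z": 5, "rx": 0, "ry": 0, "rz": -0.85, "fingers": 0},
    {"x": -74, "y": 75, "z": 10, "rx": 0, "ry": 0, "rz": -1.02, "fingers": 0},
    {"x": -74, "y": 75, "z": 20, "rx": 0, "ry": 0, "rz": -1.19, "fingers": 0},
    {"x": -74, "y": 75, "z": 25, "rx": 0, "ry": 0, "rz": -1.36, "fingers": 0},
    {"x": -74, "y": 75, "z": 30, "rx": 0, "ry": 0, "rz": -1.53, "fingers": 0},
    {"x": -74, "y": 75, "z": 37, "rx": 0, "ry": 0, "rz": -1.7, "fingers": 0},
    {"x": -74, "y": 75, "z": 37, "rx": 0, "ry": 0, "rz": -1.743, "fingers": 0},
    {"x": -74, "y": 75, "z": 37, "rx": 0, "ry": 0, "rz": -1.743, "fingers": 0},
    {"x": -74, "y": 75, "z": 37, "rx": 0, "ry": 0, "rz": -1.743, "fingers": 0}
  ]
}}

```text
time_s: 15.6
tool_pos: [0.5079, -0.2709, 0.2001]
tool_rot: [180.0, -0.1, 145.9]
force: [-0.1, -0.0, 0.0]
grip_width: 0.0434
grasp_force: 0.0
```

Run:
```python
from h import *
plan(.508,-.271,.084,146)
w=cam('wrist');np.save('w7.npy',w,allow_pickle=True);save(w,'pics/w7.png')
print(proj(w,[[.508,-.271,.101],[.471,-.246,.068]]))
```

```text
t 15.6 pos [ 0.5079 -0.2709  0.2001] rot [ 1.8000e+02 -7.0000e-02  1.4594e+02] q7 73.9 F [-0.1 -0.   0. ] w 0.0434
shift mm [ -0.3   0.  116.1] rotvec [ 0.    -0.001 -0.001]
[[326.53964447 245.95024979]
 [326.48790247 168.94142938]]
```

View pics/w7.png

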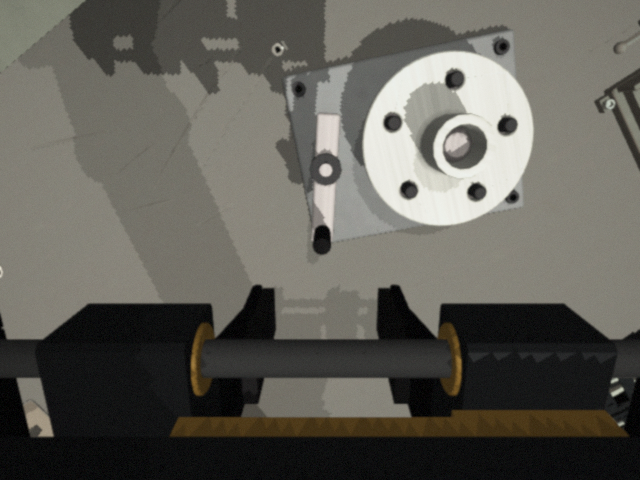

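The pin top is at (321,245) and the pivot cap at (326,169), close to the prediction. Next I'll work out the arc.

Run:
```python
from h import *
w=np.load('w7.npy',allow_pickle=True).item()
p=back(w,321,245,.101);v=p-[.471,-.246,.101];a0=np.degrees(np.arctan2(v[1],v[0]));print(p,np.hypot(v[0],v[1]),a0)
pv=np.array([.471,-.246]);st=pv+.045*np.array([np.cos(np.radians(a0)),np.sin(np.radians(a0))])
plan(*st,.084,a0+180)
# arc rows relative to pose at start of the arc (yaw a0+180)
y0=np.radians(a0+180);X=np.array([np.cos(y0),np.sin(y0)]);Y=np.array([np.sin(y0),-np.cos(y0)])
for k in np.linspace(0,1,17)[1:]:
    a=np.radians(a0+k*(-114.5-a0));q=pv+.045*np.array([np.cos(a),np.sin(a)])-st
    print(round(q@X*1000,1),round(q@Y*1000,1),round(-(a-np.radians(a0)),3))
```

```text
[ 0.50550697 -0.27356189  0.101     ] 0.04416320578831122 -38.6155434373551
t 15.65 pos [ 0.5081 -0.271   0.2003] rot [-1.8000e+02 -4.0000e-02  1.4595e+02] q7 73.9 F [-0.2 -0.2 -0.2] w 0.044
shift mm [ -0.2  -3.6 116.3] rotvec [-0.    -0.001  0.08 ]
0.2 -3.7 0.083
0.6 -7.4 0.166
1.4 -11.1 0.248
2.4 -14.6 0.331
3.8 -18.1 0.414
5.4 -21.4 0.497
7.3 -24.6 0.579
9.5 -27.7 0.662
11.9 -30.5 0.745
14.6 -33.1 0.828
17.4 -35.5 0.911
20.4 -37.7 0.993
23.6 -39.6 1.076
27.0 -41.2 1.159
30.5 -42.6 1.242
34.0 -43.6 1.324
```

>>> {"fn": "drive_tool", "kwargs": {
  "force": 8,
  "moves": [
    {"x": 0, "y": -3.6, "z": 40, "rx": 0, "ry": 0, "rz": 0.08, "fingers": 0},
    {"x": 0, "y": -3.6, "z": 75, "rx": 0, "ry": 0, "rz": 0.08, "fingers": 0},
    {"x": 0, "y": -3.6, "z": 100, "rx": 0, "ry": 0, "rz": 0.08, "fingers": 0},
    {"x": 0, "y": -3.6, "z": 112, "rx": 0, "ry": 0, "rz": 0.08, "fingers": 0},
    {"x": 0, "y": -3.6, "z": 116, "rx": 0, "ry": 0, "rz": 0.08, "fingers": 0},
    {"x": 0, "y": -3.6, "z": 116, "rx": 0, "ry": 0, "rz": 0.08, "fingers": 1},
    {"x": 0, "y": -3.6, "z": 116, "rx": 0, "ry": 0, "rz": 0.08, "fingers": 1},
    {"x": 0, "y": -3.6, "z": 116, "rx": 0, "ry": 0, "rz": 0.08, "fingers": 1},
    {"x": 0, "y": -3.6, "z": 116, "rx": 0, "ry": 0, "rz": 0.08, "fingers": 1},
    {"x": 0, "y": -3.6, "z": 116, "rx": 0, "ry": 0, "rz": 0.08, "fingers": 1}
  ]
}}

```text
time_s: 16.9
tool_pos: [0.5066, -0.2742, 0.0852]
tool_rot: [180.0, 0.1, 141.4]
force: [1.3, 0.4, 1.8]
grip_width: 0.0119
grasp_force: 8.0
```

Pin gripped (11.9 mm opening). Swinging along the arc.

>>> {"fn": "drive_tool", "kwargs": {
  "moves": [
    {"x": 0.2, "y": -3.7, "z": 0, "rx": 0, "ry": 0, "rz": 0.083, "fingers": 1},
    {"x": 0.6, "y": -7.4, "z": 0, "rx": 0, "ry": 0, "rz": 0.166, "fingers": 1},
    {"x": 1.4, "y": -11.1, "z": 0, "rx": 0, "ry": 0, "rz": 0.248, "fingers": 1},
    {"x": 2.4, "y": -14.6, "z": 0, "rx": 0, "ry": 0, "rz": 0.331, "fingers": 1},
    {"x": 3.8, "y": -18.1, "z": 0, "rx": 0, "ry": 0, "rz": 0.414, "fingers": 1},
    {"x": 5.4, "y": -21.4, "z": 0, "rx": 0, "ry": 0, "rz": 0.497, "fingers": 1},
    {"x": 7.3, "y": -24.6, "z": 0, "rx": 0, "ry": 0, "rz": 0.579, "fingers": 1},
    {"x": 9.5, "y": -27.7, "z": 0, "rx": 0, "ry": 0, "rz": 0.662, "fingers": 1},
    {"x": 11.9, "y": -30.5, "z": 0, "rx": 0, "ry": 0, "rz": 0.745, "fingers": 1},
    {"x": 14.6, "y": -33.1, "z": 0, "rx": 0, "ry": 0, "rz": 0.828, "fingers": 1},
    {"x": 17.4, "y": -35.5, "z": 0, "rx": 0, "ry": 0, "rz": 0.911, "fingers": 1},
    {"x": 20.4, "y": -37.7, "z": 0, "rx": 0, "ry": 0, "rz": 0.993, "fingers": 1},
    {"x": 23.6, "y": -39.6, "z": 0, "rx": 0, "ry": 0, "rz": 1.076, "fingers": 1},
    {"x": 27, "y": -41.2, "z": 0, "rx": 0, "ry": 0, "rz": 1.159, "fingers": 1},
    {"x": 30.5, "y": -42.6, "z": 0, "rx": 0, "ry": 0, "rz": 1.242, "fingers": 1},
    {"x": 30.5, "y": -42.6, "z": 0, "rx": 0, "ry": 0, "rz": 1.242, "fingers": 1}
  ]
}}

```text
time_s: 18.9
tool_pos: [0.4559, -0.2888, 0.0851]
tool_rot: [180.0, 0.0, 70.3]
force: [-0.8, -0.6, 2.7]
grip_width: 0.0115
grasp_force: 8.0
```

>>> {"fn": "drive_tool", "kwargs": {
  "moves": [
    {"x": 0, "y": -1, "z": 0, "rx": 0, "ry": 0, "rz": 0.02, "fingers": 1},
    {"x": 0.1, "y": -2, "z": 0, "rx": 0, "ry": 0, "rz": 0.04, "fingers": 1},
    {"x": 0.1, "y": -3, "z": 0, "rx": 0, "ry": 0, "rz": 0.06, "fingers": 1},
    {"x": 0.2, "y": -4, "z": 0, "rx": 0, "ry": 0, "rz": 0.08, "fingers": 1},
    {"x": 0.2, "y": -4, "z": 0, "rx": 0, "ry": 0, "rz": 0.08, "fingers": 1}
  ]
}}

```text
time_s: 19.52
tool_pos: [0.4535, -0.2877, 0.0852]
tool_rot: [179.8, 0.0, 65.6]
force: [4.7, -4.0, -0.6]
grip_width: 0.0118
grasp_force: 8.0
```

The end stop is felt, with 6 N opposing. Releasing and rising.

>>> {"fn": "drive_tool", "kwargs": {
  "moves": [
    {"x": 0, "y": 0.8, "z": 0, "rx": 0, "ry": 0, "rz": 0, "fingers": 0.3},
    {"x": 0, "y": 1, "z": 0, "rx": 0, "ry": 0, "rz": 0, "fingers": 0.3},
    {"x": 0, "y": 1, "z": 0, "rx": 0, "ry": 0, "rz": 0, "fingers": 0.3},
    {"x": 0, "y": 1, "z": 0, "rx": 0, "ry": 0, "rz": 0, "fingers": 0.3},
    {"x": 0, "y": 1, "z": -15, "rx": 0, "ry": 0, "rz": 0, "fingers": 0.3},
    {"x": 0, "y": 1, "z": -50, "rx": 0, "ry": 0, "rz": 0, "fingers": 0.3},
    {"x": 0, "y": 1, "z": -100, "rx": 0, "ry": 0, "rz": 0, "fingers": 0.3},
    {"x": 0, "y": 1, "z": -150, "rx": 0, "ry": 0, "rz": 0, "fingers": 0.3},
    {"x": 0, "y": 1, "z": -150, "rx": 0, "ry": 0, "rz": 0, "fingers": 0.3},
    {"x": 0, "y": 1, "z": -150, "rx": 0, "ry": 0, "rz": 0, "fingers": 0.3}
  ]
}}

```text
time_s: 20.78
tool_pos: [0.4529, -0.2871, 0.2351]
tool_rot: [180.0, 0.0, 65.7]
force: [0.2, 0.3, -1.0]
grip_width: 0.0306
grasp_force: 0.0
```

Run:
```python
from h import *
w=cam('wrist');c=cam('side')
S=[cv2.resize(w['image'][:300,100:500,::-1],None,fx=1,fy=1)]
u=proj(c,[.49,-.2,.06])[0];x,y=(u-[66,50]).astype(int);S.append(cv2.resize(c['image'][y:y+100,x:x+133,::-1],(400,300),interpolation=cv2.INTER_CUBIC))
cv2.imwrite('pics/f8.png',np.hstack(S));plan(.5,-.2,.2,60)
```

```text
t 20.875 pos [ 0.4523 -0.2868  0.2336] rot [-1.7987e+02 -2.0000e-02  6.5650e+01] q7 2.9 F [-0.4 -0.3 -0.6] w 0.0303
shift mm [98.8  7.8 33.6] rotvec [-0.002 -0.     0.099]
```

View pics/f8.png

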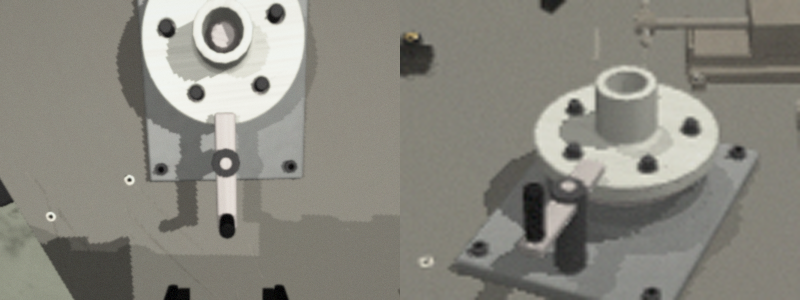

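The flange is flush with the studs through its holes. The keeper nose is over the rim at (226,118), the bar lies in line with the stand, and the gripper is clear.

```bash
python3 -c "
from h import *
print(workorder.sign_off())"
```

```text
the job is handed in; nothing more can be done
None
```

I seated the flange flush on the hub face with all five studs through its holes, swung the keeper closed to its end stop over the rim, and handed the job in at about 21 s with the gripper clear; the sign-off returned no verdict.

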